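# Pin the spring-loaded pull rod in the test rig's yoke

### The job

Couple the pull rod of the roller test rig to its yoke: take the loose round-headed pin from the rack, stand it in the hole of the yoke's upper ear and let go, then draw the rod out by its upright handle, slowly, until the pin drops into the rod's hidden eye, and stop right there without straining the pin. Let the handle go, then push the pin steadily, without banging, fully home through both ears until its head is down on the yoke, and leave everything else where it is.

Things in the scene. Friction and masses are not known exactly. Their poses are not given: they have to be found in the camera images.
- rig: Fixed test rig: 355 x 110 mm base plate, grey yoke, dark spring can at one end, sliding carriage with upright handle at the other. Origin on the cart top; x is the pull direction (from yoke to handle), z up. The C-shaped yoke has two level ears, 90 mm along x (65 mm of it behind the holes, to -x), 54 mm wide, joined by a column on the +y side, out to y = 43 mm, no higher than the upper ear.
- yoke_hole (a point): Centre of the upper ear's round hole at the ear's top face, 86 mm above the cart. Hole 15.5 mm across, straight down through the 16 mm thick ear. Axes as the rig's; in the rig's frame x = -50 mm, y = 0.
- yoke_gap (a point): On the holes' axis, mid-way between the ears, 61 mm above the cart. The rod's flat end (34 mm wide, z 54 to 68 mm) slides along the rig's x. Its 17 mm eye, at y = 0, is hidden at rest 20 to 50 mm short of the holes (to -x): varies, not to be told from the handle. A pin in the upper hole first stands on the rod, head 38 mm above the ear, and drops once the eye is under it and stops the rod.
- lower_hole (a point): Centre of the lower ear's hole at the ear's underside, 34 mm above the cart; ear 18 mm thick (34 to 52 mm), hole 15.5 mm across, straight below the upper one. A small spring ball in its wall, 40 mm above the cart, grips the pin: a pin that has dropped through the eye mostly stays up on it, head 3 to 15 mm above the ear, and wants a steady push of about 10 to 20 N to go fully home.
- handle (a point): Middle of the carriage's upright handle, a plain dark steel bar 16 mm thick along the rig's x, 30 mm wide along its y, from the carriage's top at 80 mm to 135 mm above the cart; this point is at 113 mm. At rest it lies 120 mm from the ear holes along the rig's +x. Axes as the rig's.
- carriage (a joint): How far carriage and rod are drawn out (m) along the rig's +x: 0 at rest, 0.060 at the end stop. A spring draws it back when let go: about 3 N at 0, 6 N at the end stop; the guide runs freely. With the pin in the eye it stays about 18 to 52 mm out.
- pin_head (a point): Middle of the head of the steel clevis pin. Head: plain round knob 24 mm across, 24 mm tall (12 mm above and below this point); z along the pin towards the head. Shank 14 mm across, 56 mm long, its last 6 mm tapered to 9 mm. About 130 g. At the start it stands in one of the rack's two holes, head resting on the rack, this point 78 mm above the cart.
- pin_tip (a point): The end of the pin's tapered nose, on its axis, 68 mm below the middle of the head.
- rack: Grey plastic block fixed to the cart, 130 x 50 x 66 mm high, origin under its centre; two holes on its top at x = -34 and +34 mm, 15.5 mm across. One holds the pin, the other a dark bolt with a flat 9 mm six-sided head, which is not needed. Which is where changes.
- bolt: The bolt in the rack's other hole; origin under its head. Leave it.
- mount_a: Black rubber isolation mount, 40 mm across, stud upward. Leave it.
- mount_b: Second mount, the same. Leave it.
- bearing_cup: Aluminium bearing cup, 60 mm across, 32 mm high. Leave it.
- nipple_adapter: Brass grease nipple adapter, 24 mm across, 36 mm high. Leave it.
- spanner: Spanner, 170 mm long, lying flat. Leave it.

How it is judged:
On the way:
1. the pin stands free in the upper ear's hole on the rod: nose at least 10 mm into the ear, axis within 3 mm of the hole's, upright, not held (z of pin_tip in the frame of yoke_hole below -0.01 m and horizontal distance between pin_tip and yoke_hole below 0.003 m and angle between pin_head's own z axis and vertical below 0.15 rad and contact force between the fingers and pin below 0.1 N and value of joint carriage below 0.015 m), for 0.2 s.
At the end, for the whole second after the job is handed in: The pin is through both ears and the rod's eye, its nose at least 53 mm below the top of the upper ear (head within 3 mm of the yoke), nose and head within 3 mm of the hole's axis; the rod stays drawn out at least 16 mm, held by the pin, and is at rest; everything is released (z of pin_tip in the frame of yoke_hole below -0.053 m and horizontal distance between each of pin_tip, pin_head and yoke_hole below 0.003 m and value of joint carriage above 0.016 m and velocity of joint carriage between -0.005 and 0.005 m/s); the robot touches nothing.
It fails at once if the rod strains the pin with more than 20 N (contact force between pin and carriage above 20 N).
It fails at once if the pin is forced against the yoke with more than 80 N (contact force between pin and rig above 80 N).
It fails at once if a bystander is moved by more than 15 mm (distance of any of bolt, mount_a, mount_b, bearing_cup, nipple_adapter, spanner from where it was at the start of the episode above 0.015 m).
It also fails if it takes over 64 s, if anything falls off the work surface, if the arm or the gripper's body presses on something with over 40 N, if the wrist force passes 120 N, or if a joint passes its speed limit or range.

### The arm

A 7-joint arm with a two-finger parallel gripper is mounted at the origin on the work surface. World frame = base frame: x ahead of the robot, y to its left, z up, the work surface at z = 0. Lengths are in m, angles in rad, forces in N, time in s.
With the tool pointing down it reaches from about 0.35 to 0.9 m from the base axis. Payload 8.1 kg.
Tool frame: the origin (TCP) lies at the very end of the fingers, on their centre line; the grasp point (between the pads) lies 19 mm behind it (arm.tcp_to_grasp is the z of the grasp point in the tool frame, in m); z points along the fingers, y is the line along which they close (so a half turn about z gives the same grasp; the last joint's range is limited). The gripper opens to 92 mm and grips with 3 to 60 N. Pads are 19 mm wide; open, the fingers measure 130 mm over their backs; the gripper's body (75 mm by 190 mm) begins 47 mm behind the grasp point.
Start: joints at [-1.246, 0.434, 0.025, 1.573, -0.012, 1.134, -0.075], TCP at [0.259, 0.569, 0.227] pointing down, gripper open.
Joint ranges: [-2.62, 2.62], [-0.44, 2.09], [-1.27, 1.32], [0.08, 2.57], [-1.32, 4.46], [0.12, 2], [-2.74, 2.74]. Speed limits (rad/s): [2.22, 2.22, 3.01, 3.01, 3.14, 3.14, 3.14].

### API

Orientations are given as a rotation vector (axis times angle).
In Python, from cell import readout, vision, sign_off, arm gives the robot as it stands. The module is installed in compiled form; this text tells all that it offers.
- The arm moves only by the shell command python3 -m creep 'ROWS' [FORCE]. ROWS is JSON, a list of rows, each a list of 5 numbers: the shift along the tool's x, y, z in units of 4 cm (1.0 is 4 cm), then the turn about the tool's z in units of 4 degrees (1.0 is 4 degrees), then the opening, from 0 (shut) to 1 (fully open). A call has 1 to 12 rows; each row shifts and turns the commanded pose from where the row before left it, along the tool's axes as they then stand; what a row does not reach is not made up. A row lasts 1/8 s, in which the tool goes at most 62.5 mm and 10.7 degrees, less where a joint would pass 70% of its speed; a pose out of reach is approached as far as the arm can. A call with a number of a shift or a turn outside -1 to 1 is refused whole. A call with a gripper value outside its range is refused whole. The fingers move at their own pace and stop on an object; FORCE is the grip in N (left out, the last holds). Time passes only in rows, so rows that do not move let the fingers close. It gives the time, the measured TCP pose, the force, the opening and the grip force at its end, in the units of the state.
- readout.observe(): the state, without advancing time (a new reading comes with each control period).
- vision.get_image(name): name is "side" or "top" or "wrist"; returns a dict with "pixels" (400x640x3 uint8, blue, green, red), "z_map" (400x640 float32, m along the optical axis (not along the pixel's ray), 0 where there is no reading), "camera_matrix" (3x3 intrinsics, pixels), "k1" (the pictures are not rectified: a ray, as slopes to the right and down, at radius r is drawn at 1 + k1 r^2 times it, then the intrinsics apply), "position" and "rotation" of the camera in the world. Camera axes: x right, y up, looking along -z (the intrinsics and any distortion apply to the point x, -y, -z); pixel columns grow to the right and rows downward; lengths in m; the calibration is good to about 2 mm. A picture is of the moment at which its call begins.
- sign_off(): hands the job in; it is judged then, once.
The state is a dict: "clock": time; "joints": joint angles; "dq": joint speeds; "joint_efforts": joint torques, N m; "position": TCP position; "ee_rot": TCP orientation; "force": force on the tool from outside, world axes, zero at the start; "ft_torque": the same for the moment, N m; "width": opening from 0.0 (shut) to 1.0 (fully open); "gripper_force": force on a finger pad.
Only numpy, scipy, OpenCV 4.12 (cv2) and the standard library are available. Lean on these libraries where they do the work, as an engineer would, in place of code of your own. Each camera call takes 0.05 s, during which the arm holds its last target. There are 200 camera calls.

## Working session

There is one attempt and no reset: what is moved stays moved. The work goes in short steps, Python scripts to look and compute and a shell command to move; the robot and the scene stay as the last step left them, time stands still between calls to the robot, and variables do not carry over. Pictures are saved under pics/ and viewed, at most 10 in all, crops included, and the job is handed in when it is done.

```bash
mkdir -p pics; cat > h.py <<'E'
import numpy as np, cv2
from cell import readout, vision, arm
from scipy.spatial.transform import Rotation as R
def shot(n):
    d=vision.get_image(n); return d
def world(d,u,v,z=None,depth=None):
    K=np.array(d["camera_matrix"]);k=d["k1"]
    a=np.array([(u-K[0,2])/K[0,0],(v-K[1,2])/K[1,1]]);s=a.copy()
    for _ in range(20): s=a/(1+k*(s@s))
    ray=np.array([s[0],-s[1],-1.0]);Rm=np.array(d["rotation"])
    if Rm.size!=9: Rm=R.from_rotvec(Rm).as_matrix()
    w=Rm@ray;p=np.array(d["position"])
    if depth is not None: return p+w*depth
    return p+w*(z-p[2])/w[2]
def state():
    s=readout.observe(); return s
E
python3 - <<'E'
from h import *
for n in("top","side"):
    d=shot(n);cv2.imwrite(f"pics/{n}0.png",d["pixels"]);np.save(f"{n}0.npy",d,allow_pickle=True)
    print(n,d["position"],np.round(d["rotation"],3),d["camera_matrix"],d["k1"])
s=state();print(s);print(arm.tcp_to_grasp)
E
```

```text
top [0.48025046 0.05127464 1.3599109 ] [ 0.02  -0.026 -1.55 ] [[458.51390978   0.         317.40167935]
 [  0.         458.51390978 202.55685149]
 [  0.           0.           1.        ]] -0.0034185773682179703
side [ 0.01443282 -0.55145236  0.94032299] [ 0.713 -0.262 -0.659] [[422.30717205   0.         314.27153236]
 [  0.         422.30717205 185.89300218]
 [  0.           0.           1.        ]] -0.039078041314478174
{'clock': 0.1, 'joints': array([-1.24561593,  0.43513798,  0.02498112,  1.57402079, -0.01158733,
        1.13401102, -0.07511517]), 'dq': array([ 0.00064381, -0.00225355,  0.00016049, -0.00123932,  0.00059809,
       -0.0022128 , -0.00163811]), 'joint_efforts': array([ 3.89278415e-03, -6.69123244e+01,  9.88624692e-01, -3.15149617e+01,
       -6.04766398e-02,  3.73144343e-02,  7.06794231e-05]), 'position': array([0.25914429, 0.56822571, 0.22602739]), 'ee_rot': array([-6.66941900e-01, -3.06981662e+00,  2.23553069e-03]), 'force': array([0.60435027, 0.34554259, 0.37712676]), 'ft_torque': array([-0.00356178,  0.01733061, -0.01651231]), 'gripper_force': 0.0, 'width': 0.9995557932978302}
-0.0188
```

View pics/top0.png

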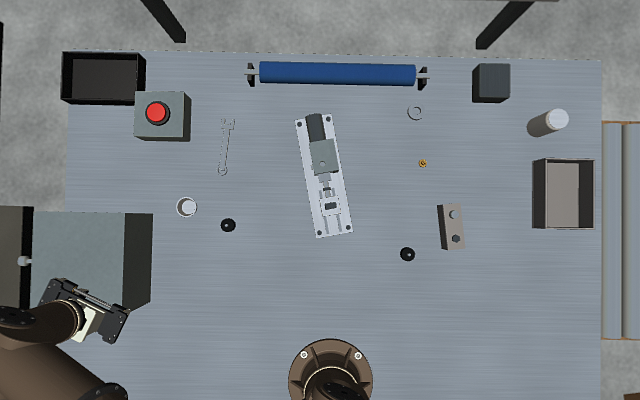

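View pics/side0.png

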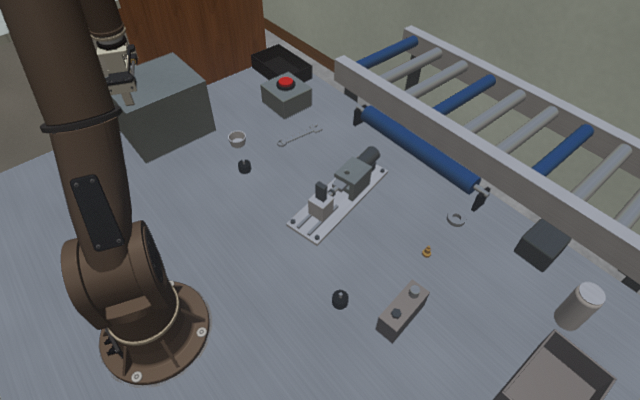

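The top view shows the rig with its yoke near (323,155) and its handle near (330,203), so the pull direction runs towards the robot. The rack is near (450,226): the round light head at (452,214) is the pin, and the dark hex at (456,239) is the bolt. The side view agrees.

```bash
python3 - <<'E'
from h import *
d=np.load("top0.npy",allow_pickle=True).item()
im=d["pixels"];a=cv2.resize(im[105:245,285:360],None,fx=4,fy=4,interpolation=cv2.INTER_CUBIC);b=cv2.resize(im[195:260,430:475],None,fx=8,fy=8,interpolation=cv2.INTER_CUBIC)
c=np.zeros((560,700,3),np.uint8);c[:560,:300]=a;c[:520,320:680]=b;cv2.imwrite("pics/crop0.png",c)
for n,u,v,z in[("hole",322,163,.086),("handle",330,206,.135),("pin",452,214,.09),("bolt",456,239,.075),("p0",299,120,0.01),("p1",330,114,.01),("p2",350,232,.01),("p3",319,236,.01)]:
    print(n,np.round(world(d,u,v,z),3), np.round(world(d,u,v,depth=d["z_map"][v,u]),3))
E
```

```text
hole [0.628 0.037 0.086] [0.631 0.037 0.065]
handle [0.508 0.014 0.135] [0.508 0.014 0.133]
pin [ 0.493 -0.326  0.09 ] [ 0.494 -0.326  0.09 ]
bolt [ 0.424 -0.343  0.075] [ 0.424 -0.344  0.072]
p0 [0.763 0.107 0.01 ] [0.763 0.107 0.011]
p1 [0.783 0.015 0.01 ] [0.782 0.015 0.017]
p2 [ 0.435 -0.05   0.01 ] [ 0.435 -0.051 -0.001]
p3 [0.422 0.04  0.01 ] [0.422 0.04  0.009]
```

View pics/crop0.png

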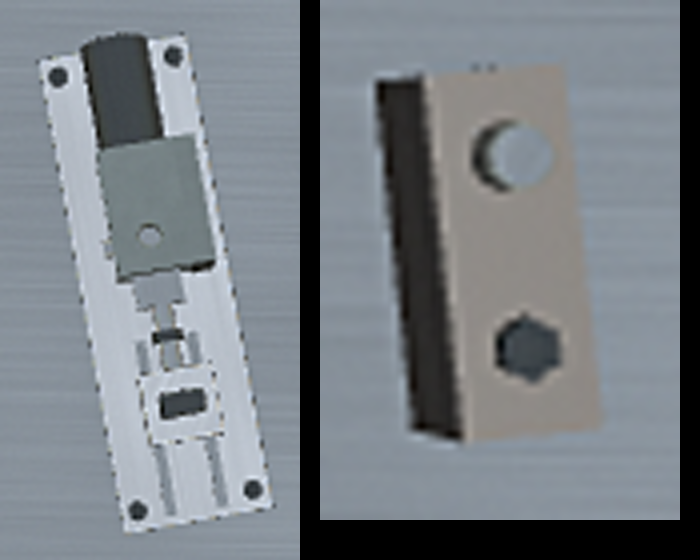

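The enlargement shows the yoke hole at crop (149,236), which is pixel (322.2,164). The handle top is at (330.5,205.7) and the pin head top at about (455,214). The measured hole-to-handle distance is about 122 mm against the given 120 mm, and the rig's +x points to world yaw of about -169°. Next I move over to the rack.

```bash
R='x'; python3 -m creep '[[-0.6,-0.75,0,0,0.6],[-0.6,-0.75,0,0,0.6],[-0.6,-0.75,0,0,0.6],[-0.6,-0.75,0,0,0.6],[-0.6,-0.75,0,0,0.6],[-0.6,-0.75,0,0,0.6],[-0.6,-0.75,0,0,0.6],[-0.6,-0.75,0,0,0.6],[-0.6,-0.75,0,0,0.6],[-0.6,-0.75,0,0,0.6],[-0.6,-0.75,0,0,0.6],[-0.6,-0.75,0,0,0.6]]' 20
python3 -m creep '[[-0.6,-0.75,0,0,0.6],[-0.6,-0.75,0,0,0.6],[-0.6,-0.75,0,0,0.6],[-0.6,-0.75,0,0,0.6],[-0.6,-0.75,0,0,0.6],[-0.6,-0.75,0,0,0.6],[-0.6,-0.75,0,0,0.6],[-0.6,-0.75,0,0,0.6],[-0.6,-0.75,0,0,0.6],[-0.6,-0.75,0,0,0.6],[-0.6,-0.75,0,0,0.6],[-0.6,-0.75,0,0,0.6]]' 
python3 -m creep '[[0,0,0,1,0.6],[0,0,0,1,0.6],[0,0,0,1,0.6],[0,0,0,1,0.6],[0,0,0,1,0.6],[0,0,0,1,0.6],[0,0,0,1,0.6],[0,0,0,1,0.6],[0,0,0,1,0.6],[0,0,0,1,0.6],[0,0,0,1,0.6],[0,0,0,1,0.6]]'
python3 -m creep '[[0,0,0,1,0.6],[0,0,0,0.6,0.6],[0,0,0,0,0.6]]'
python3 - <<'E'
from h import *
d=shot("wrist");cv2.imwrite("pics/w1.png",d["pixels"]);np.save("w1.npy",d,allow_pickle=True)
s=state();print(s["clock"],s["position"],s["ee_rot"],s["joints"]);M=R.from_rotvec(s["ee_rot"]).as_matrix();print(M.round(3))
print(d["position"],np.round(d["rotation"],3))
E
```

```text
clock: 1.6
position: [0.372, 0.1203, 0.2266]
ee_rot: [-0.667, -3.07, -0.0]
force: [0.2, 0.0, -0.1]
width: 0.602
gripper_force: 0.0
clock: 3.1
position: [0.4847, -0.3264, 0.2263]
ee_rot: [-0.666, -3.069, -0.001]
force: [0.9, -0.3, 0.7]
width: 0.602
gripper_force: 0.0
clock: 4.6
position: [0.4845, -0.3251, 0.2264]
ee_rot: [-1.86, -2.531, 0.0]
force: [-0.0, 0.9, 0.8]
width: 0.595
gripper_force: 0.0
clock: 4.97
position: [0.4846, -0.3252, 0.2265]
ee_rot: [-1.996, -2.426, 0.0]
force: [0.2, 0.4, -0.4]
width: 0.602
gripper_force: 0.0
5.025 [ 0.48457908 -0.32532745  0.22658866] [-1.99506084e+00 -2.42646828e+00  1.41541188e-04] [-0.09516265  0.46074775  0.86857716  1.72495831 -0.38345208  1.13612756
  1.08161384]
[[-0.193  0.981 -0.   ]
 [ 0.981  0.193  0.   ]
 [ 0.    -0.    -1.   ]]
[ 0.47100518 -0.26093995  0.38493434] [-0.25  -0.023  0.193]
```

View pics/w1.png

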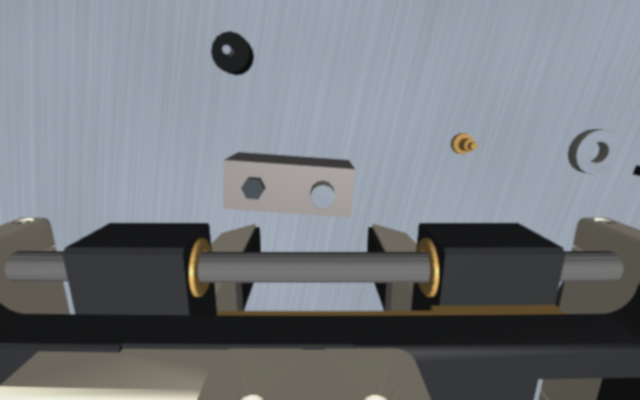

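The wrist view shows the rack with the bolt at (253,187) and the round pin head at (322,195). The fingers are in the lower half. I'll measure the head by height, from this view and the top view.

```bash
cat >> h.py <<'E'
def cloud(d):
    K=np.array(d["camera_matrix"]);v,u=np.mgrid[0:400,0:640].astype(float);k=d["k1"]
    a=np.stack([(u-K[0,2])/K[0,0],(v-K[1,2])/K[1,1]],-1);s=a.copy()
    for _ in range(10): s=a/(1+k*(s**2).sum(-1,keepdims=True))
    P=np.dstack([s[...,0],-s[...,1],-np.ones(u.shape)])*d["z_map"][...,None]
    return P@R.from_rotvec(d["rotation"]).as_matrix().T+d["position"]
def blob(d,c,r,z0,z1):
    P=cloud(d);m=(np.hypot(P[...,0]-c[0],P[...,1]-c[1])<r)&(P[...,2]>z0)&(P[...,2]<z1)
    v,u=np.nonzero(m)
    if len(u)<3: return None
    (cx,cy),(w,h),a=cv2.minAreaRect(np.stack([u,v],1).astype(np.float32))
    zz=np.median(P[m][:,2]);return dict(n=len(u),uv=(round(cx,1),round(cy,1)),wh=(w,h),z=zz,centre=world(d,cx,cy,zz).round(4),mean=P[m].mean(0).round(4),ext=np.ptp(P[m],axis=0).round(4))
E
python3 - <<'E'
from h import *
w=np.load("w1.npy",allow_pickle=True).item();t=np.load("top0.npy",allow_pickle=True).item()
for d in(w,t):
    print("pin",blob(d,(.493,-.33),.03,.083,.1)); print("handle",blob(d,(.508,.014),.04,.125,.145))
t_=t
print("ear",blob(t,(.64,.04),.08,.08,.092))
# hole: bright/low pixels inside ear
P=cloud(t);m=(np.hypot(P[...,0]-.63,P[...,1]-.037)<.016)&(P[...,2]<.08)&(P[...,2]>.05)
v,u=np.nonzero(m);print("hole",len(u),u.mean(),v.mean(),world(t,u.mean(),v.mean(),.086))
for n,z in(("rack",.066),):
    print(n,blob(w,(.46,-.335),.09,.06,.071),blob(t,(.46,-.335),.09,.06,.071))
E
```

```text
pin {'n': 509, 'uv': (322.0, 196.5), 'wh': (24.748737335205078, 24.748737335205078), 'z': np.float64(0.09030852280294666), 'centre': array([ 0.4931, -0.3347,  0.0903]), 'mean': array([ 0.4933, -0.3347,  0.0901]), 'ext': array([0.0233, 0.0241, 0.009 ])}
handle None
pin {'n': 60, 'uv': (454.5, 214.0), 'wh': (7.77817440032959, 7.77817440032959), 'z': np.float64(0.08823580474583437), 'centre': array([ 0.4937, -0.3338,  0.0882]), 'mean': array([ 0.4935, -0.3338,  0.0881]), 'ext': array([0.0224, 0.0245, 0.0105])}
handle {'n': 67, 'uv': (330.4, 205.2), 'wh': (5.753964424133301, 11.179131507873535), 'z': np.float64(0.13373772328685862), 'centre': array([0.51  , 0.0127, 0.1337]), 'mean': array([0.5101, 0.0126, 0.1335]), 'ext': array([0.0165, 0.0297, 0.0116])}
ear {'n': 855, 'uv': (322.7, 151.0), 'wh': (42.21696853637695, 25.043964385986328), 'z': np.float64(0.08486692466432877), 'centre': array([0.6619, 0.0354, 0.0849]), 'mean': array([0.6555, 0.0347, 0.085 ]), 'ext': array([0.1192, 0.0824, 0.0116])}
hole 24 322.0833333333333 163.20833333333334 [0.62768447 0.03658081 0.086     ]
rack {'n': 5517, 'uv': (287.4, 188.0), 'wh': (132.375244140625, 49.950321197509766), 'z': np.float64(0.06649392307998625), 'centre': array([ 0.4593, -0.3387,  0.0665]), 'mean': array([ 0.4582, -0.3383,  0.0664]), 'ext': array([0.1348, 0.0649, 0.0109])} {'n': 699, 'uv': (453.2, 226.1), 'wh': (46.04995346069336, 18.773361206054688), 'z': np.float64(0.06499216525649643), 'centre': array([ 0.4595, -0.3377,  0.065 ]), 'mean': array([ 0.4579, -0.3383,  0.0651]), 'ext': array([0.1308, 0.0654, 0.0109])}
```

```bash
python3 -m creep '[[-0.27,0.17,0.4,0,0.6],[0,0,0.7,0,0.6],[0,0,0.7,0,0.6],[0,0,0.7,0,0.6],[0,0,0.7,0,0.6],[0,0,0.5,0,0.6],[0,0,0.22,0,0.6],[0,0,0,0,0.6]]' 20
python3 -m creep '[[0,0,0,0,0],[0,0,0,0,0],[0,0,0,0,0],[0,0,0,0,0],[0,0,0,0,0],[0,0,0,0,0]]' 20
```

```text
clock: 6.02
position: [0.4933, -0.3349, 0.0696]
ee_rot: [-1.996, -2.425, 0.0]
force: [0.5, -0.3, -0.2]
width: 0.597
gripper_force: 0.0
clock: 6.78
position: [0.494, -0.3347, 0.0703]
ee_rot: [1.995, 2.425, 0.001]
force: [2.2, 1.5, 5.2]
width: 0.255
gripper_force: 20.0
```

```bash
python3 -m creep '[[0,0,-0.2,0,0],[0,0,-0.6,0,0],[0,0,-0.6,0,0],[0,0,-0.6,0,0],[0,0,-0.6,0,0],[0,0,-0.6,0,0],[0,0,-0.55,0,0],[0.5,0.3,0,0,0],[0.7,0.51,0,0,0],[0.7,0.51,0,0,0],[0.7,0.51,0,0,0],[0.7,0.51,0,0,0]]' 20
python3 -m creep '[[0.7,0.51,0,0,0],[0.7,0.51,0,0,0],[0.7,0.51,0,0,0],[0.7,0.51,0,0,0],[0.7,0.51,0,0,0],[0.2,0.2,0,0,0],[0,0,0,0,0],[0,0,0,0,0]]' 20
python3 - <<'E'
from h import *
d=shot("wrist");cv2.imwrite("pics/w2.png",d["pixels"]);np.save("w2.npy",d,allow_pickle=True)
s=state();print(s["clock"],s["position"],s["ee_rot"])
print("handle",blob(d,(.508,.014),.04,.125,.145))
print("ear",blob(d,(.65,.04),.08,.08,.092))
P=cloud(d);m=(np.hypot(P[...,0]-.6285,P[...,1]-.037)<.018)&(P[...,2]<.08)&(P[...,2]>.05)
v,u=np.nonzero(m);print("hole",len(u),u.mean(),v.mean(),world(d,u.mean(),v.mean(),.086),np.ptp(u),np.ptp(v))
E
```

```text
clock: 8.28
position: [0.5591, -0.1865, 0.2198]
ee_rot: [-1.997, -2.424, 0.002]
force: [-0.2, -0.8, -2.0]
width: 0.255
gripper_force: 20.0
clock: 9.28
position: [0.6386, -0.0229, 0.2201]
ee_rot: [1.999, 2.423, -0.002]
force: [0.1, -0.7, -1.0]
width: 0.254
gripper_force: 20.0
9.325 [ 0.63864375 -0.02281144  0.22014445] [ 1.99955528e+00  2.42283257e+00 -1.06720037e-03]
handle {'n': 1118, 'uv': (155.2, 121.1), 'wh': (43.59000015258789, 27.411067962646484), 'z': np.float64(0.13512120731918462), 'centre': array([0.5127, 0.0131, 0.1351]), 'mean': array([0.5121, 0.0129, 0.1342]), 'ext': array([0.0214, 0.032 , 0.0125])}
ear {'n': 9533, 'uv': (359.8, 125.8), 'wh': (81.74879455566406, 146.69931030273438), 'z': np.float64(0.08624575578953692), 'centre': array([0.6668, 0.0371, 0.0862]), 'mean': array([0.6581, 0.0362, 0.086 ]), 'ext': array([0.1319, 0.086 , 0.0091])}
hole 252 315.6904761904762 118.38492063492063 [0.62774619 0.03596651 0.086     ] 19 22
```

View pics/w2.png

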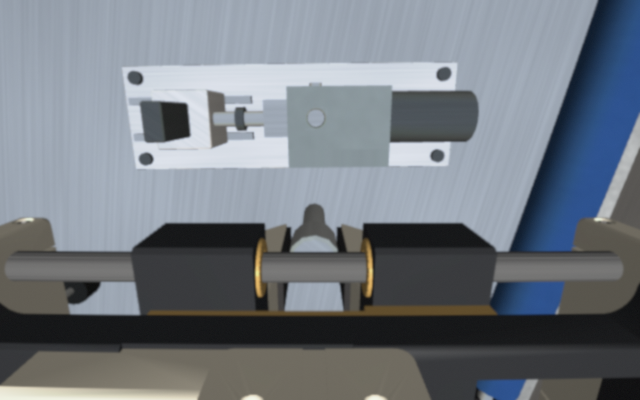

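The wrist view shows the yoke's upper ear with the hole at (316,118) and the handle at (165,120). The pin hangs straight in the fingers at about (314,225). I'll refine the hole rim and the pin axis.

```bash
python3 - <<'E'
from h import *
d=np.load("w2.npy",allow_pickle=True).item()
P=cloud(d);z=P[...,2]
near=np.hypot(P[...,0]-.628,P[...,1]-.036)<.02
for zt in(.084,.082):
    v,u=np.nonzero(near&(z<zt)); (c,r)=cv2.minEnclosingCircle(np.stack([u,v],1).astype(np.float32));print(zt,len(u),c,r,world(d,*c,.086).round(4))
g=d["pixels"].astype(int).sum(-1)//3
print(g[102:136:2,298:336:2])
# ear edges: rows at u 300..380
ear=(abs(z-.086)<.003)
E=P[ear&(np.hypot(P[...,0]-.65,P[...,1]-.04)<.075)]
a=np.deg2rad(191); 
# rig angle from base plate bolts in this view (z .01)
pts=[(135,78),(146,159),(444,74),(437,156)]
W=[world(d,u,v,.01)[:2] for u,v in pts];ang=[np.rad2deg(np.arctan2(*(W[j]-W[i])[::-1])) for i,j in((2,0),(3,1))];print(ang)
s=state();print("handle-hole dir",np.rad2deg(np.arctan2(.013-.036,.5105-.6278)))
a=np.deg2rad(np.mean(ang));ex=np.array([np.cos(a),np.sin(a)]);ey=np.array([-ex[1],ex[0]])
print("mid bolts y vs hole:",[((w-[.6277,.036])@ex,(w-[.6277,.036])@ey) for w in W])
q=(E[:,:2]-[.6277,.036]);print("ear x",np.percentile(q@ex,[1,99]),"y",np.percentile(q@ey,[1,99]))
E
```

```text
0.084 265 (319.5789489746094, 118.0) 12.73705005645752 [0.631  0.0369 0.086 ]
0.082 262 (319.5789489746094, 118.0) 12.73705005645752 [0.631  0.0369 0.086 ]
[[149 147 147 146 146 145 146 147 147 147 148 147 148 147 146 146 147 146
  146]
 [148 148 147 146 145 146 146 147 146 146 148 148 148 147 146 146 147 147
  146]
 [148 147 147 147 146 147 147 147 147 147 147 149 150 148 147 147 148 148
  147]
 [148 148 148 147 147 147 146 142 141 140 141 144 149 148 150 148 147 148
  149]
 [148 148 148 147 147 146 143 151 160 160 157 144 142 148 151 148 148 149
  149]
 [147 148 148 148 146 148 163 169 170 170 169 166 148 142 151 149 149 149
  149]
 [147 148 148 147 143 154 167 167 167 167 167 168 158 136 149 149 149 148
  150]
 [147 148 147 147 140 157 168 168 168 168 168 169 167 141 146 148 149 149
  150]
 [146 147 147 147 142 160 170 170 170 170 170 170 169 137 144 148 149 149
  149]
 [145 147 147 147 143 157 168 168 168 167 167 168 163 135 146 149 149 149
  148]
 [146 146 147 146 143 142 163 167 167 168 168 166 147 136 147 149 150 149
  149]
 [146 146 145 145 146 139 145 167 171 172 170 156 130
[... 195 characters left out ...]
 145 145 146 148 147 148 148 148 148 147 148 148 148 149 149 150 149
  149]
 [146 146 146 146 146 147 145 147 147 147 147 148 148 148 148 149 149 148
  148]
 [146 146 146 146 146 145 146 147 147 147 146 147 146 146 147 149 149 148
  148]]
[np.float64(-168.43138342478457), np.float64(-168.47697283267104)]
handle-hole dir -168.90627698844216
mid bolts y vs hole: [(np.float64(0.19308130099920928), np.float64(-0.04324707234676304)), (np.float64(0.19281151415395192), np.float64(0.04413114528966536)), (np.float64(-0.13754458113748289), np.float64(-0.04337860942612474)), (np.float64(-0.13701986436330457), np.float64(0.044262366281596216))]
ear x [-0.09386142  0.02418845] y [-0.02663488  0.04210449]
```

```bash
python3 -m creep '[[0.4,0.03,0,0,0],[0.6,0,0,0,0],[0.49,0,0.3,0,0],[0,0,0.5,0,0],[0,0,0.5,0,0],[0,0,0.4,0,0],[0,0,0,0,0],[0,0,0,0,0]]' 20
python3 - <<'E'
from h import *
s=state();print(s["position"],s["force"])
d=shot("wrist");cv2.imwrite("pics/w3.png",cv2.resize(d["pixels"][80:300,200:440],None,fx=2.5,fy=2.5));np.save("w3.npy",d,allow_pickle=True)
d=shot("side");cv2.imwrite("pics/s3.png",cv2.resize(d["pixels"][110:240,280:400],None,fx=5,fy=4.6))
E
```

```text
clock: 10.32
position: [0.6295, 0.0375, 0.1524]
ee_rot: [1.997, 2.425, 0.0]
force: [0.1, 1.4, -0.9]
width: 0.249
gripper_force: 20.0
[0.6294765  0.03750303 0.15237446] [ 0.08906307  1.42259672 -0.93660306]
```

View pics/w3.png

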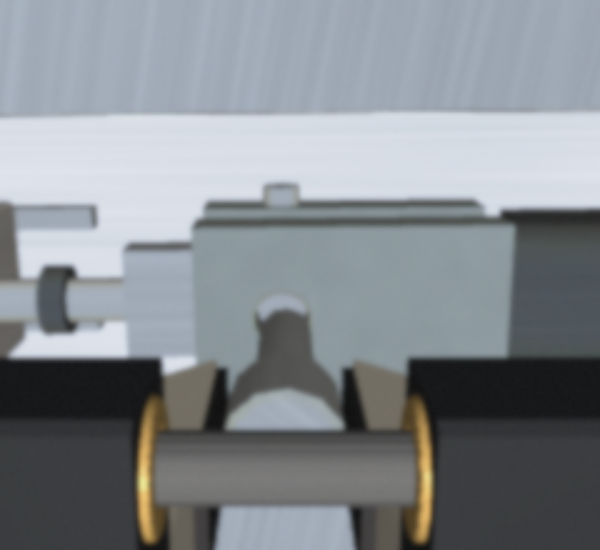

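The crop shows the nose at x≈286 over a hole centred at x≈282, so it is about 1 mm too far along tool +y. The measured TCP offset from the target agrees. I'll correct it, then lower with force checks.

```bash
cat > chk.py <<'E'
import sys
from h import *
s=state();print(s["position"].round(4),s["force"].round(1),round(s["gripper_force"],1),round(s["clock"],2))
lim=float(sys.argv[1]);sys.exit(int(np.linalg.norm(s["force"])>lim))
E
python3 -m creep '[[-0.035,-0.04,0,0,0],[0,0,0.06,0,0],[0,0,0.05,0,0],[0,0,0.04,0,0]]' 20 >/dev/null; python3 chk.py 8 &&
python3 -m creep '[[0,0,0.04,0,0],[0,0,0.04,0,0],[0,0,0,0,0]]' >/dev/null; python3 chk.py 8 &&
python3 -m creep '[[0,0,0.04,0,0],[0,0,0.04,0,0],[0,0,0,0,0]]' >/dev/null; python3 chk.py 8
```

```text
[0.6277 0.0363 0.1457] [ 0.3  0.2 -2.2] 20.0 10.93
[0.6277 0.0362 0.1426] [ 0.4  0.3 -0.8] 20.0 11.3
[0.6278 0.0364 0.1394] [-0.2  0.1 -1.4] 20.0 11.68
```

```bash
python3 -m creep '[[0,0,0.04,0,0],[0,0,0.04,0,0],[0,0,0,0,0]]' >/dev/null; python3 chk.py 8 &&
python3 -m creep '[[0,0,0.04,0,0],[0,0,0.04,0,0],[0,0,0,0,0]]' >/dev/null; python3 chk.py 8 &&
python3 -m creep '[[0,0,0.04,0,0],[0,0,0.04,0,0],[0,0,0,0,0]]' >/dev/null; python3 chk.py 8
```

```text
[0.6278 0.0363 0.1362] [ 0.7  0.1 -2. ] 20.0 12.05
[0.6277 0.0363 0.133 ] [ 0.6  0.9 -2.1] 20.0 12.43
[0.6278 0.0363 0.1298] [ 1.1 -0.1 -1.6] 20.0 12.8
```

```bash
python3 -m creep '[[0,0,0,0,0.5],[0,0,0,0,0.6],[0,0,0,0,0.6],[0,0,0,0,0.6],[0,0,-0.3,0,0.6],[0,0,-0.6,0,0.6],[0,0,-0.6,0,0.6],[0,-0.5,0,0,0.6],[-0.03,-0.8,0,0,0.6],[0,-0.8,0,0,0.6],[0,-0.6,0,0,0.6],[0,-0.3,0,0,0.6]]'
python3 -m creep '[[0,0,0,0,0.6],[0,0,0,0,0.6]]'
python3 - <<'E'
from h import *
d=shot("side");a=cv2.resize(d["pixels"][110:240,290:400],None,fx=4,fy=4)
w=shot("wrist");np.save("w4.npy",w,allow_pickle=True)
t=shot("top");print("top head",blob(t,(.628,.036),.03,.125,.16))
print("wrist head",blob(w,(.628,.036),.03,.125,.16),"handle",blob(w,(.51,.013),.04,.125,.14))
cv2.imwrite("pics/s4.png",a)
print(np.array([blob(t,(.51,.013),.04,.125,.14)["centre"]]))
E
```

```text
clock: 14.3
position: [0.5095, 0.0118, 0.1907]
ee_rot: [-1.997, -2.425, -0.002]
force: [0.3, -0.9, 0.4]
width: 0.602
gripper_force: 0.0
clock: 14.55
position: [0.5113, 0.0123, 0.1902]
ee_rot: [1.995, 2.425, 0.001]
force: [0.2, -0.3, 0.2]
width: 0.603
gripper_force: 0.0
top head {'n': 57, 'uv': (322.0, 160.5), 'wh': (7.0, 8.0), 'z': np.float64(0.14644112415672894), 'centre': array([0.6279, 0.0376, 0.1464]), 'mean': array([0.6281, 0.037 , 0.1459]), 'ext': array([0.0193, 0.0213, 0.0207])}
wrist head {'n': 1306, 'uv': (489.5, 206.0), 'wh': (32.0, 49.0), 'z': np.float64(0.14726869084421038), 'centre': array([0.6199, 0.0407, 0.1473]), 'mean': array([0.6225, 0.0386, 0.143 ]), 'ext': array([0.0243, 0.0229, 0.0248])} handle {'n': 1033, 'uv': (313.5, 208.0), 'wh': (44.0, 23.0), 'z': np.float64(0.1352647846365364), 'centre': array([0.5097, 0.0142, 0.1353]), 'mean': array([0.5098, 0.0137, 0.1349]), 'ext': array([0.0207, 0.0316, 0.0126])}Traceback (most recent call last):
  File "<stdin>", line 7, in <module>
TypeError: 'NoneType' object is not subscriptable
```

View pics/s4.png

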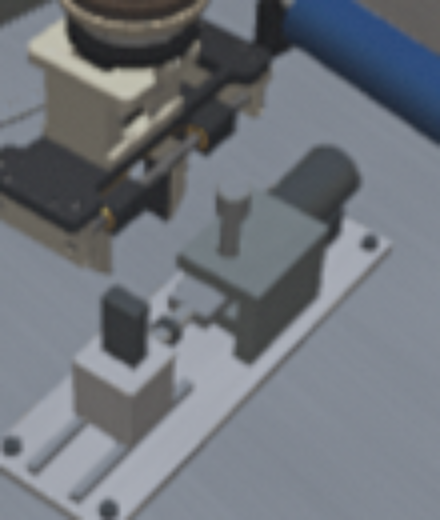

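The pin stands upright and free in the ear, head top about 147 mm up as expected, and the gripper is over the handle. I'll lower it and close gently.

```bash
cat > drop.py <<'E'
import sys
from h import *
s=state();d=shot("top");P=cloud(d);m=np.hypot(P[...,0]-.628,P[...,1]-.0365)<.012
z=np.percentile(P[m][:,2],90);f=s["force"];fx=f@np.array([-.98,-.195,0])
print(s["position"].round(4),f.round(1),"fx %.1f headtop %.4f n %d t %.2f w %.3f"%(fx,z,m.sum(),s["clock"],s["width"]))
sys.exit(int(abs(fx)>float(sys.argv[1]) or z<.138))
E
python3 -m creep '[[0,-0.02,0.4,0,0.6],[0,0,0.6,0,0.6],[0,0,0.6,0,0.6],[0,0,0.5,0,0.6],[0,0,0.22,0,0.6],[0,0,0,0,0.6],[0,0,0,0,0.6]]'
python3 chk.py 6 && python3 -m creep '[[0,0,0,0,0.3],[0,0,0,0,0.2],[0,0,0,0,0.1],[0,0,0,0,0.1],[0,0,0,0,0.1],[0,0,0,0,0.1]]' 10
python3 drop.py 9
```

```text
clock: 15.58
position: [0.5099, 0.0117, 0.0976]
ee_rot: [1.996, 2.425, 0.001]
force: [0.8, -0.0, 0.1]
width: 0.6
gripper_force: 0.0
[0.5099 0.0117 0.0976] [ 0.8 -0.   0.1] 0.0 15.57
clock: 16.32
position: [0.5101, 0.012, 0.0973]
ee_rot: [1.995, 2.425, 0.001]
force: [2.9, 0.9, -0.0]
width: 0.175
gripper_force: 10.0
[0.5101 0.012  0.0973] [ 2.9  0.9 -0. ] fx -3.0 headtop 0.1488 n 78 t 16.32 w 0.175
```

```bash
python3 -m creep '[[0,-0.025,0,0,0.1],[0,-0.025,0,0,0.1],[0,-0.025,0,0,0.1],[0,-0.025,0,0,0.1],[0,-0.025,0,0,0.1],[0,-0.025,0,0,0.1],[0,-0.025,0,0,0.1],[0,-0.025,0,0,0.1],[0,-0.025,0,0,0.1],[0,-0.025,0,0,0.1],[0,-0.025,0,0,0.1],[0,-0.025,0,0,0.1]]' >/dev/null; python3 drop.py 8 &&
python3 -m creep '[[0,-0.025,0,0,0.1],[0,-0.025,0,0,0.1]]' >/dev/null; python3 drop.py 8 &&
python3 -m creep '[[0,-0.025,0,0,0.1],[0,-0.025,0,0,0.1]]' >/dev/null; python3 drop.py 8 &&
python3 -m creep '[[0,-0.02,0,0,0.1],[0,-0.02,0,0,0.1]]' >/dev/null; python3 drop.py 8 &&
python3 -m creep '[[0,-0.02,0,0,0.1],[0,-0.02,0,0,0.1]]' >/dev/null; python3 drop.py 8
```

```text
[0.4978 0.0095 0.0972] [4.4 0.8 4.9] fx -4.4 headtop 0.1479 n 80 t 17.88 w 0.176
[0.4959 0.009  0.0972] [4.8 0.3 5.1] fx -4.7 headtop 0.1485 n 80 t 18.18 w 0.174
[0.4939 0.0087 0.0972] [4.2 1.1 5.9] fx -4.4 headtop 0.1483 n 81 t 18.48 w 0.176
[0.4924 0.0083 0.0972] [5.2 1.3 4.6] fx -5.4 headtop 0.1490 n 83 t 18.77 w 0.178
[0.4908 0.008  0.0972] [4.1 0.5 6. ] fx -4.1 headtop 0.1474 n 81 t 19.07 w 0.177
```

```bash
python3 -m creep '[[0,-0.015,0,0,0.1],[0,-0.015,0,0,0.1]]' >/dev/null && python3 drop.py 8 &&
python3 -m creep '[[0,-0.015,0,0,0.1],[0,-0.015,0,0,0.1]]' >/dev/null && python3 drop.py 8 &&
python3 -m creep '[[0,-0.015,0,0,0.1],[0,-0.015,0,0,0.1]]' >/dev/null && python3 drop.py 8 &&
python3 -m creep '[[0,-0.015,0,0,0.1],[0,-0.015,0,0,0.1]]' >/dev/null && python3 drop.py 8 &&
python3 -m creep '[[0,-0.015,0,0,0.1],[0,-0.015,0,0,0.1]]' >/dev/null && python3 drop.py 8 &&
python3 -m creep '[[0,-0.015,0,0,0.1],[0,-0.015,0,0,0.1]]' >/dev/null && python3 drop.py 8 &&
python3 -m creep '[[0,-0.015,0,0,0.1],[0,-0.015,0,0,0.1]]' >/dev/null && python3 drop.py 8 &&
python3 -m creep '[[0,-0.015,0,0,0.1],[0,-0.015,0,0,0.1]]' >/dev/null && python3 drop.py 8 &&
python3 -m creep '[[0,-0.015,0,0,0.1],[0,-0.015,0,0,0.1]]' >/dev/null && python3 drop.py 8 &&
python3 -m creep '[[0,-0.015,0,0,0.1],[0,-0.015,0,0,0.1]]' >/dev/null && python3 drop.py 8 
```

```text
[0.4896 0.0078 0.0972] [4.7 1.2 5.7] fx -4.9 headtop 0.1487 n 81 t 19.38 w 0.175
[0.4884 0.0076 0.0972] [5.  1.6 4.8] fx -5.3 headtop 0.1483 n 82 t 19.68 w 0.175
[0.4873 0.0073 0.0972] [5.5 0.1 5.3] fx -5.4 headtop 0.1486 n 84 t 19.98 w 0.174
[0.4861 0.0071 0.0972] [4.6 0.9 4.3] fx -4.7 headtop 0.1483 n 83 t 20.27 w 0.176
[0.4849 0.0068 0.0972] [ 4.5 -1.1  5.3] fx -4.2 headtop 0.1479 n 84 t 20.57 w 0.176
[0.4837 0.0066 0.0972] [5.2 0.5 5.1] fx -5.2 headtop 0.1478 n 83 t 20.88 w 0.171
[0.4825 0.0063 0.0972] [5.  0.8 5.8] fx -5.0 headtop 0.1477 n 79 t 21.18 w 0.173
[0.4814 0.0061 0.0972] [4.2 0.5 6.1] fx -4.2 headtop 0.1474 n 80 t 21.48 w 0.178
[0.4802 0.0059 0.0972] [4.5 0.  5.3] fx -4.4 headtop 0.1476 n 82 t 21.77 w 0.172
[0.479  0.0056 0.0972] [5.6 0.8 5.5] fx -5.6 headtop 0.1478 n 80 t 22.07 w 0.177
```

```bash
python3 -m creep '[[0,-0.015,0,0,0.1],[0,-0.015,0,0,0.1]]' >/dev/null && python3 drop.py 8 &&
python3 -m creep '[[0,-0.015,0,0,0.1],[0,-0.015,0,0,0.1]]' >/dev/null && python3 drop.py 8 &&
python3 -m creep '[[0,-0.015,0,0,0.1],[0,-0.015,0,0,0.1]]' >/dev/null && python3 drop.py 8 &&
python3 -m creep '[[0,-0.015,0,0,0.1],[0,-0.015,0,0,0.1]]' >/dev/null && python3 drop.py 8 &&
python3 -m creep '[[0,-0.015,0,0,0.1],[0,-0.015,0,0,0.1]]' >/dev/null && python3 drop.py 8 &&
python3 -m creep '[[0,-0.015,0,0,0.1],[0,-0.015,0,0,0.1]]' >/dev/null && python3 drop.py 8 &&
python3 -m creep '[[0,-0.015,0,0,0.1],[0,-0.015,0,0,0.1]]' >/dev/null && python3 drop.py 8 &&
python3 -m creep '[[0,-0.015,0,0,0.1],[0,-0.015,0,0,0.1]]' >/dev/null && python3 drop.py 8 &&
python3 -m creep '[[0,-0.015,0,0,0.1],[0,-0.015,0,0,0.1]]' >/dev/null && python3 drop.py 8 &&
python3 -m creep '[[0,-0.015,0,0,0.1],[0,-0.015,0,0,0.1]]' >/dev/null && python3 drop.py 8 
```

```text
[0.4778 0.0054 0.0972] [ 5.4 -0.1  6.5] fx -5.3 headtop 0.1476 n 78 t 22.38 w 0.176
[0.4766 0.0052 0.0972] [5.2 0.1 5.2] fx -5.1 headtop 0.1187 n 58 t 22.68 w 0.174
```

```bash
python3 -m creep '[[0,0,0,0,0.25],[0,0,0,0,0.4],[0,0,0,0,0.6],[0,0,0,0,0.6],[0,0,0,0,0.6],[0,0,-0.3,0,0.6],[0,0,-0.6,0,0.6],[0,0,-0.6,0,0.6],[0,0,-0.2,0,0.6],[0,0,0,0,0.6]]'; python3 drop.py 9
python3 -m creep '[[0,0.4,0,0,0.2],[0.04,0.7,0,0,0],[0,0.7,0,0,0],[0,0.7,0,0,0],[0,0.7,0,0,0],[0,0.5,0,0,0],[0,0.16,0,0,0],[0,0,0,0,0],[0,0,0,0,0],[0,0,0,0,0]]' 10
python3 - <<'E'
from h import *
s=state();print(s["position"],s["width"],s["force"])
w=shot("wrist");print("head",blob(w,(.628,.036),.03,.1,.125));print("handle",blob(w,(.477,.006),.04,.125,.14))
cv2.imwrite("pics/w5.png",w["pixels"])
E
```

```text
clock: 23.98
position: [0.4767, 0.0057, 0.1655]
ee_rot: [1.996, 2.426, 0.002]
force: [-0.5, 0.1, 0.1]
width: 0.597
gripper_force: 0.0
[0.4767 0.0057 0.1655] [-0.5  0.1  0.1] fx 0.4 headtop 0.1189 n 62 t 23.98 w 0.597
clock: 25.28
position: [0.6272, 0.0366, 0.1653]
ee_rot: [-1.997, -2.425, -0.0]
force: [0.1, 0.6, -0.4]
width: 0.001
gripper_force: 0.0
[0.62719807 0.03658023 0.16526655] 0.0010986522466840303 [ 0.14324964  0.58151674 -0.38522924]
head {'n': 1036, 'uv': (317.0, 208.0), 'wh': (36.0, 34.0), 'z': np.float64(0.11723849006596432), 'centre': array([0.6275, 0.041 , 0.1172]), 'mean': array([0.6274, 0.0405, 0.116 ]), 'ext': array([0.0237, 0.0225, 0.0195])}
handle {'n': 1639, 'uv': (71.5, 222.5), 'wh': (50.719871520996094, 35.794490814208984), 'z': np.float64(0.134940739244511), 'centre': array([0.4798, 0.0078, 0.1349]), 'mean': array([0.4786, 0.0072, 0.1336]), 'ext': array([0.0206, 0.0314, 0.0123])}
```

View pics/w5.png

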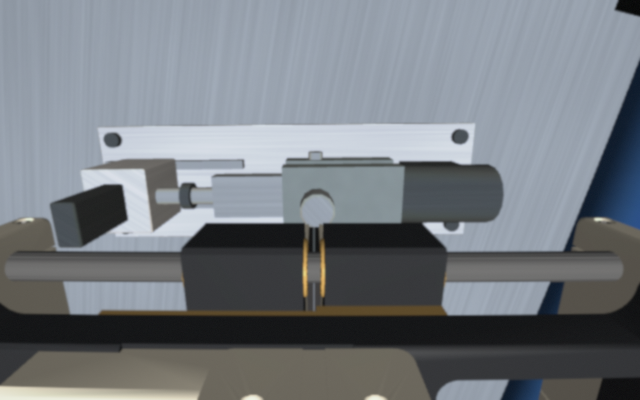

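The pin is down in the eye with its head about 8 mm above the ear, at (317,208). The rod has stayed out. The closed fingers are over the head, so I push in small checked steps.

```bash
python3 -m creep '[[0,0,0.4,0,0],[0,0,0.4,0,0],[0,0,0.2,0,0],[0,0,0.05,0,0],[0,0,0,0,0]]' >/dev/null && python3 chk.py 28 &&
python3 -m creep '[[0,0,0.02,0,0],[0,0,0.02,0,0],[0,0,0.02,0,0]]' >/dev/null && python3 chk.py 28 &&
python3 -m creep '[[0,0,0.02,0,0],[0,0,0.02,0,0]]' >/dev/null && python3 chk.py 28 &&
python3 -m creep '[[0,0,0.02,0,0],[0,0,0.02,0,0]]' >/dev/null && python3 chk.py 28 &&
python3 -m creep '[[0,0,0.02,0,0],[0,0,0.02,0,0]]' >/dev/null && python3 chk.py 28 &&
python3 -m creep '[[0,0,0.02,0,0],[0,0,0.02,0,0]]' >/dev/null && python3 chk.py 28 
```

```text
[0.6278 0.0365 0.1231] [0.1 0.2 0.6] 0.0 25.95
[0.6278 0.0367 0.1209] [ 0.2 -0.3 -0.1] 0.0 26.32
[0.6277 0.0367 0.1191] [-0.8 -0.4  0.1] 0.0 26.57
[0.6279 0.0366 0.1177] [ 0.5 -0.   4.2] 2.2 26.82
[0.6285 0.0359 0.117 ] [-1.2 -1.8  9.2] 4.8 27.07
[0.6284 0.0357 0.1155] [-1.4 -1.8 10.2] 4.9 27.32
```

```bash
python3 -m creep '[[0,0,0.02,0,0],[0,0,0.02,0,0]]' >/dev/null && python3 chk.py 28 &&
python3 -m creep '[[0,0,0.02,0,0],[0,0,0.02,0,0]]' >/dev/null && python3 chk.py 28 &&
python3 -m creep '[[0,0,0.02,0,0],[0,0,0.02,0,0]]' >/dev/null && python3 chk.py 28 &&
python3 -m creep '[[0,0,0.02,0,0],[0,0,0.02,0,0]]' >/dev/null && python3 chk.py 28 &&
python3 -m creep '[[0,0,0.02,0,0],[0,0,0.01,0,0]]' >/dev/null && python3 chk.py 28 &&
python3 -m creep '[[0,0,0.01,0,0],[0,0,0.01,0,0]]' >/dev/null && python3 chk.py 28 &&
python3 -m creep '[[0,0,0.01,0,0],[0,0,0.01,0,0]]' >/dev/null && python3 chk.py 28 
```

```text
[0.6283 0.0356 0.1139] [-2.8 -1.2  9.9] 4.8 27.57
[0.6283 0.0356 0.1122] [-2.1 -1.9  9.8] 4.6 27.82
[0.6284 0.0356 0.1106] [-2.4 -2.  11.6] 5.9 28.07
[0.6284 0.0353 0.1102] [-8.4 -1.7 27. ] 13.6 28.32
```

```bash
python3 -m creep '[[0,0,-0.1,0,0],[0,0,-0.5,0,0],[0,0,-0.7,0,0],[0,0,-0.7,0,0],[-0.5,0,0,0,0],[-0.8,0,0,0,0],[-0.6,0,0,0,0],[0,0,0,0,0],[0,0,0,0,0],[0,0,0,0,0]]'
python3 - <<'E'
from h import *
w=shot("wrist");print("head",blob(w,(.628,.036),.02,.1,.13));print("handle",blob(w,(.477,.006),.04,.125,.14))
t=shot("top");print("thead",blob(t,(.628,.036),.018,.1,.13));print("thandle",blob(t,(.477,.006),.04,.125,.145))
s=shot("side");c=np.vstack([cv2.resize(s["pixels"][110:240,250:410],(480,300)),w["pixels"][50:250,80:560]]);cv2.imwrite("pics/f.png",c)
E
```

```text
clock: 29.58
position: [0.6422, -0.0368, 0.1877]
ee_rot: [-1.994, -2.426, -0.0]
force: [0.2, -0.1, -0.8]
width: 0.007
gripper_force: 0.0
head {'n': 938, 'uv': (316.5, 97.0), 'wh': (34.0, 33.0), 'z': np.float64(0.11040228878146004), 'centre': array([0.6284, 0.0375, 0.1104]), 'mean': array([0.6285, 0.0374, 0.1103]), 'ext': array([0.0237, 0.0237, 0.0124])}
handle {'n': 1661, 'uv': (75.0, 100.0), 'wh': (52.33682632446289, 36.0806884765625), 'z': np.float64(0.13505661046453343), 'centre': array([0.4801, 0.006 , 0.1351]), 'mean': array([0.4793, 0.006 , 0.1338]), 'ext': array([0.022 , 0.0318, 0.0126])}
thead {'n': 23, 'uv': (319.3, 160.9), 'wh': (3.130495071411133, 7.602630138397217), 'z': np.float64(0.10942698544215301), 'centre': array([0.6311, 0.0446, 0.1094]), 'mean': array([0.6308, 0.0437, 0.1094]), 'ext': array([0.0199, 0.0109, 0.0075])}
thandle None
```

View pics/f.png

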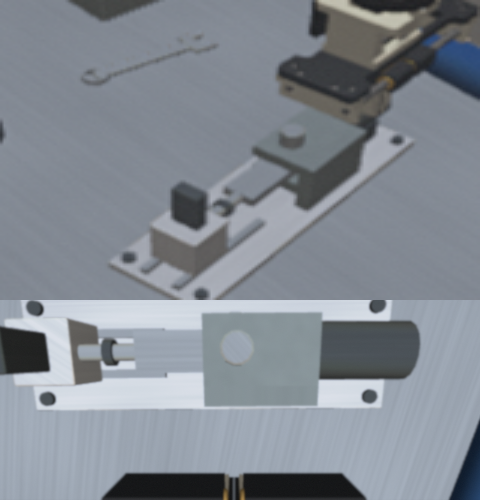

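The pin head sits flat on the yoke: its top is at 110.4 mm, against 110 mm when fully home. The rod is still out and the gripper is clear, so I'm handing in.

```bash
python3 -c "
from cell import sign_off; print(sign_off())"
```

```text
the job is handed in; nothing more can be done
None
```

The job is handed in: the pin is fully home through both ears and the rod's eye, with its head on the yoke, the rod held about 34 mm out, and the robot clear of everything at about 30 s; the hand-in call gave no verdict.

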